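# Set a lopsided neck-jig beam on its bench stand

## Task

Lift the lopsided metal jig beam out of its plywood cradle by the black swivel grip alone and set it down gently in the empty steel bench stand, its heavy end pointing the same way as before. The beam hangs freely from the grip, so try it with a small lift first and shift the grip along the beam until it hangs level when clear of the cradle; never let it tip more than about 15 degrees and never drop it. Leave the other things on the bench alone, and let go when it lies between the stand's end stops.

Things in the scene. Friction and masses are not known exactly. Their poses are not given: they have to be found in the camera images.
- beam: Lopsided aluminium jig beam: bar 420 mm long (x), 40 wide (y), 30 high (z); origin at the centre of its underside. A dark steel casting on the +x end is of unknown weight; a smaller dark block 30 x 40 mm on the -x end rises to 50 mm. With its grip it weighs 0.5 to 0.95 kg; it balances 25 to 100 mm towards +x from the middle, differently each time. Starts in the cradle, x along the cradle's x within 1 degree.
- casting: Dark steel casting fixed on the beam's heavy end, 60 x 60 mm, 45 high (69 over its stud), at 150 to 210 mm from the beam's middle; origin at the centre of its underside, level with the beam's underside.
- handle: Black upright swivel grip: a block 30 mm along the beam (x), 24 wide across it (y), 55 high (z); origin at its middle, 115.5 mm above the beam's underside when upright. Grip it across its 24 mm width. It slides along the beam on a shoe and stays where put unless the beam tips over 12 degrees: about 2 N to push or drag it with the beam down (saddle friction keeps the beam nearly still). Grip and shoe weigh 0.10 kg.
- pin (a point): The swivel pin, across the beam, from which the beam hangs freely: 40 mm below the middle of the upright grip, 75 mm above the beam's underside and about 55 mm above its centre of mass. Once clear of the saddles the beam tips about 1 degree for each mm the pin is off the balance point, less 1 to 2 mm of pin friction.
- shoe (a joint): Place of the pin along the beam's x, m, from the beam's middle: -0.125 (light end) to +0.125 (heavy end).
- grip (a joint): Swivel angle of the grip on the beam, rad: 0 when square to it. With the grip held upright: negative when the heavy (+x) end hangs low, positive when the light end hangs low. Free to 0.6 either way.
- end_heavy (a point): Underside of the beam at its +x (casting) end, 210 mm from the middle.
- end_light (a point): Underside of the beam at its -x end, 210 mm from the middle.
- cradle: Plywood cradle fixed to the bench, 484 mm long (x), 72 wide; origin at the centre of its underside. The beam rests on two saddles at x = +-115 mm, tops 30 mm up, between cheeks 56 mm apart rising to 48 mm. End stops 48 mm high, 460 mm between them.
- stand: Dark steel stand fixed to the bench, empty, much like the cradle: 472 mm long (x), 72 wide; origin under its centre; cork saddles at x = +-115 mm, tops 30 mm up, cheeks 56 mm apart rising to 48 mm, end stops 48 mm high, 448 mm between them. Roughly parallel to the cradle (+x alike within 15 degrees), either nearer the robot. The beam goes here, +x along the stand's +x.
- file: Flat file 120 x 12 x 6 mm lying between cradle and stand; origin under its centre. To be left alone.
- sanding_block: Cork sanding block 110 x 60 x 36 mm; to be left alone.
- glue: White glue bottle, 56 mm across, 150 high; to be left alone.
- fret_hammer: Small hammer at the far right; to be left alone.
- rule: Steel rule 300 x 30 x 4 mm at the far left; to be left alone.
- tuner_pot: White bowl, 80 mm across, 60 high; to be left alone.
- offcut: Dark wood offcut 140 x 55 x 22 mm; to be left alone.

How it is judged:
By the outcome, as a careful person would: the job done as asked, in the order asked, and still so for the second after the job is handed in, with the robot touching nothing.
It also fails if it takes over 72 s, if anything falls off the work surface, if the arm or the gripper's body presses on something with over 40 N, if the wrist force passes 120 N, or if a joint passes its speed limit or range.

## Robot

A 7-joint arm with a two-finger parallel gripper is mounted at the origin on the work surface. World frame = base frame: x ahead of the robot, y to its left, z up, the work surface at z = 0. Lengths are in m, angles in rad, forces in N, time in s.
With the tool pointing down it reaches from about 0.4 to 0.875 m from the base axis. Payload 6.5 kg.
Tool frame: the origin (TCP) lies at the very end of the fingers, on their centre line; the grasp point (between the pads) lies 19 mm behind it; z points along the fingers, y is the direction in which the jaws open and shut (so a half turn about z gives the same grasp; the last joint's range is limited). The gripper opens to 85 mm and grips with 20 to 120 N. Pads are 22 mm wide; open, the fingers measure 114 mm over their backs; the gripper's body (76 mm by 85 mm) begins 54 mm behind the grasp point. The pads swing forward as they close: fully open they stand 13 mm farther back than shut.
Start: joints at [1.174, 0.536, -0.004, 1.538, 0.003, 1.067, -0.071], TCP at [0.211, -0.615, 0.231] pointing down, gripper open.
Joint ranges: [-2.7, 2.7], [-0.37, 2.16], [-1.27, 1.26], [0.24, 2.4], [-1.31, 4.45], [0.19, 1.91], [-2.76, 2.76]. Speed limits (rad/s): [2.39, 2.39, 3.14, 3.14, 3.14, 3.14, 3.14].

## Interface

Orientations are given as a 3x3 rotation matrix whose columns are the frame's x, y, z axes.
In Python, from workcell import bot gives the robot as it stands. The module is installed in compiled form; this text tells all that it offers.
- The arm moves only by the tool move_arm, never from a script. Its argument "targets" is a list of rows, each an object of numbers: "ax", "ay", "az": the turn, a rotation vector about the world's x, y, z in rad; "x", "y", "z": the shift along the world's x, y, z in mm; "gripper": the opening in per cent of the stroke, from 0 (shut) to 100 (fully open). A call has 1 to 8 rows; each row shifts and turns the pose as measured when the row begins; what a row does not reach is not made up. A row lasts 1/10 s, in which the tool goes at most 50 mm and 8.59 degrees, less where a joint would pass 70% of its speed; a pose out of reach is approached as far as the arm can. A call with a gripper value outside its range is refused whole. The fingers move at their own pace and stop on an object; the grip force is fixed at half the most. Time passes only in rows, so rows that do not move let the fingers close. It gives the time, the measured TCP pose, the force and the opening at its end, in the units of the state.
- bot.get_obs(): the state, without advancing time (a new reading comes with each control period).
- bot.grab_frame(name): name is "scene" or "top"; returns the picture (400x640x3 uint8, red, green, blue); there is no depth.
- bot.camera_model(name): a dict with "fx", "fy", "cx", "cy" (pixels), "rvec" (rotation vector, rad) and "tvec" (3), from world to camera coordinates, as OpenCV has them. Camera axes: x right, y down, z forward; pixel columns grow to the right and rows downward; lengths in m; the calibration is good to about 2 mm. A picture is of the moment at which its call begins. camera_model takes no time and is no camera call.
- bot.finish_job(): hands the job in, once; it reports no verdict.
The state is a dict: "clock": time; "joints": joint angles; "joint_velocities": joint speeds; "tau": joint torques, N m; "tool_pos": TCP position; "tcp_rot": TCP orientation; "contact_force": force on the tool from outside, world axes, zero at the start; "ft_torque": the same for the moment, N m; "gripper_width": opening from 0.0 (shut) to 1.0 (fully open).
Only numpy, scipy, OpenCV 4.12 (cv2) and the standard library are available. Lean on these libraries where they do the work, as an engineer would, in place of code of your own. Each camera call takes 0.05 s, during which the arm holds its last target.

## Working session

There is one attempt and no reset: what is moved stays moved. The work goes in short steps, Python scripts to look and compute and a tool call to move; the robot and the scene stay as the last step left them, time stands still between calls to the robot, and variables do not carry over. Pictures are saved under pics/ and viewed, and the job is handed in when it is done.

Besides the shell and the picture viewer there is one more tool, called after ">>>" in YAML: its name, and indented under it one key for each argument. move_arm: Moves the arm, as the interface text tells. Its arguments: {"type":"object","properties":{"targets":{"type":"array","items":{"type":"object","properties":{"ax":{"type":"number"},"ay":{"type":"number"},"az":{"type":"number"},"x":{"type":"number"},"y":{"type":"number"},"z":{"type":"number"},"gripper":{"type":"number"}}}}},"required":["targets"]}

```bash
mkdir -p pics; python3 - <<'E'
from workcell import bot
import cv2
for n in("scene","top"):
    im=bot.grab_frame(n); cv2.imwrite(f"pics/{n}0.png",im[:,:,::-1]); print(n,bot.camera_model(n))
o=bot.get_obs(); print(o)
E
```

```text
scene {'fx': 471.7777195499762, 'fy': 471.7777195499762, 'cx': 317.21428464979664, 'cy': 201.26897207796372, 'rvec': array([ 1.43318476,  1.85524832, -0.98142924]), 'tvec': array([ 0.13497754, -0.23453093,  2.00643441])}
top {'fx': 437.97539472353327, 'fy': 437.97539472353327, 'cx': 323.82338600089975, 'cy': 198.89621370510596, 'rvec': array([ 2.1588052 , -2.10174188,  0.22275498]), 'tvec': array([-0.03383866,  0.5986665 ,  1.17064707])}
{'clock': 0.1, 'joints': array([ 1.17382261,  0.53712383, -0.00444111,  1.53876221,  0.00262512,
        1.06730975, -0.07117945]), 'joint_velocities': array([ 1.40905802e-03, -1.92022627e-03, -6.93191258e-04, -1.88265287e-03,
       -1.10048512e-03,  4.60635570e-05,  3.07166853e-04]), 'tau': array([ 3.42717423e-03, -5.84560454e+01,  1.05235733e+00, -2.59773785e+01,
        1.26412843e-02,  4.56178794e-03,  5.51557673e-05]), 'tool_pos': array([ 0.21089947, -0.61423154,  0.23048375]), 'tcp_rot': array([[ 9.45756698e-01,  3.24875126e-01, -6.48045620e-04],
       [ 3.24875743e-01, -9.45755581e-01,  1.46022185e-03],
       [-1.38503004e-04, -1.59154890e-03, -9.99998724e-01]]), 'contact_force': array([ 0.25990984,  0.66349123, -0.3667227 ]), 'ft_torque': array([ 0.0332593 , -0.02599129,  0.0100266 ]), 'gripper_width': 0.9989482316842737}
```

View pics/scene0.png

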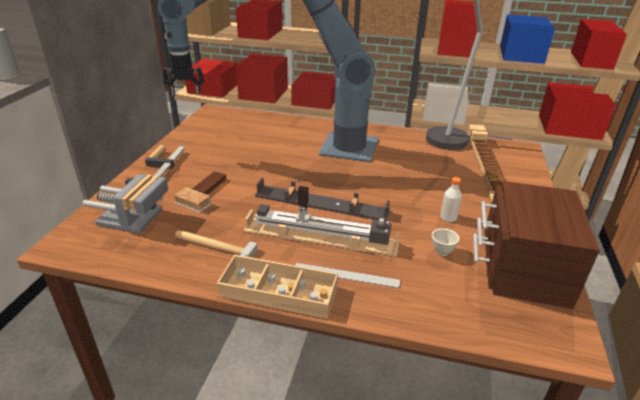

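View pics/top0.png

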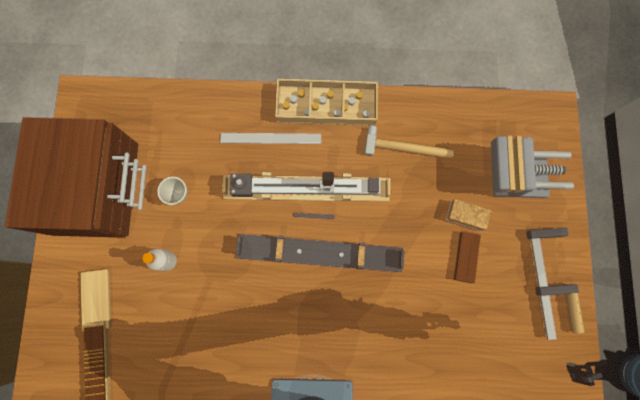

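The top view shows the beam in the plywood cradle around (305,187), with the casting at left (240,184) and the grip at about (327,180). The empty stand is around (320,253), nearer the robot. I'll enlarge both to measure.

```bash
cat > h.py <<'E'
import numpy as np, cv2
from workcell import bot
def cam(n):
    c=bot.camera_model(n); K=np.array([[c['fx'],0,c['cx']],[0,c['fy'],c['cy']],[0,0,1]]); return K,np.array(c['rvec']),np.array(c['tvec'])
def pl(n,u,v,z):
    K,r,t=cam(n); R=cv2.Rodrigues(r)[0]; C=-R.T@t; d=R.T@np.linalg.inv(K)@np.array([u,v,1.]); return C+d*(z-C[2])/d[2]
def proj(n,P):
    K,r,t=cam(n); return cv2.projectPoints(np.float64(P).reshape(-1,1,3),r,t,K,None)[0][:,0]
def crop(im,x0,y0,x1,y1,s,f):
    cv2.imwrite(f,cv2.resize(im[y0:y1,x0:x1,::-1],None,fx=s,fy=s,interpolation=cv2.INTER_CUBIC))
E
python3 - <<'E'
from h import *
t=cv2.imread('pics/top0.png')[:,:,::-1]; s=cv2.imread('pics/scene0.png')[:,:,::-1]
crop(t,215,160,415,280,4,'pics/t0z.png'); crop(s,235,170,405,270,4,'pics/s0z.png')
E
```

```text
(no output)
```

View pics/t0z.png

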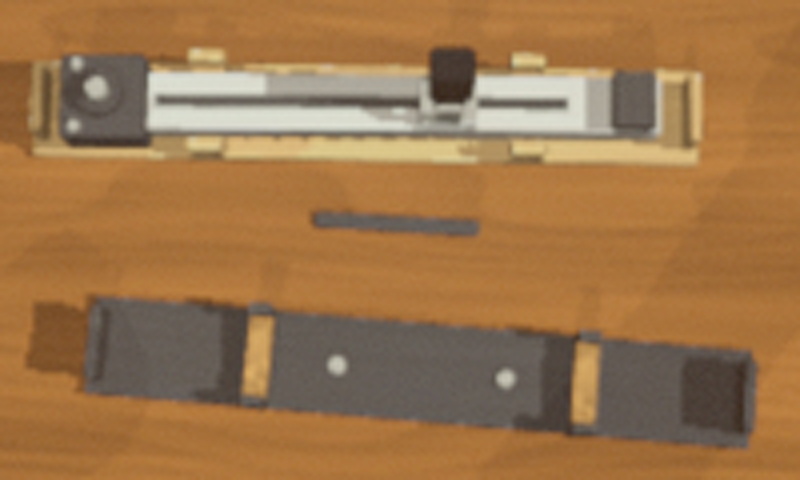

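View pics/s0z.png

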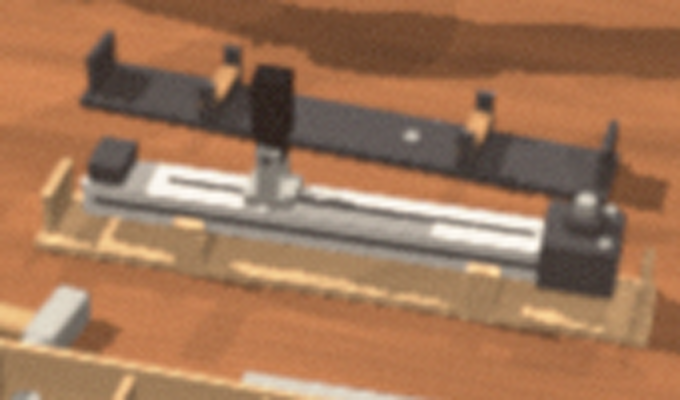

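```bash
python3 - <<'E'
from h import *
t=cv2.imread('pics/top0.png'); 
for n in("top","scene"):
    K,r,tt=cam(n);R=cv2.Rodrigues(r)[0];print(n,'C',-R.T@tt)
hsv=cv2.cvtColor(t,cv2.COLOR_BGR2HSV)
g=hsv[:,:,2]
def comp(m,x0,y0,x1,y1,mn=20):
    mm=np.zeros_like(m);mm[y0:y1,x0:x1]=m[y0:y1,x0:x1]
    n,l,st,c=cv2.connectedComponentsWithStats(mm.astype(np.uint8))
    for i in range(1,n):
        if st[i,4]>=mn: 
            rr=cv2.minAreaRect(np.argwhere(l==i)[:,::-1].astype(np.float32)); print(st[i],c[i].round(2),rr)
print('dark grip');comp(g<70,310,160,345,200)
print('cork');comp((hsv[:,:,1]>90)&(g>130),270,235,285,265,5);comp((hsv[:,:,1]>90)&(g>130),352,240,370,270,5)
print('stand');comp(hsv[:,:,1]<90,225,225,415,280,200)
# casting / block
print('dark casting+block');comp((g<120)&(hsv[:,:,1]<90),225,170,255,200);comp((g<120)&(hsv[:,:,1]<90),365,172,384,195)
print('beam bright');comp((hsv[:,:,1]<60)&(g>120),250,170,385,200)
E
```

```text
top C [0.36782395 0.00229761 1.26279906]
scene C [1.78277429 0.29711971 0.91238064]
dark grip
[323 179  10   6  50] [327.32 181.56] ((327.5, 181.5), (5.0, 9.0), 90.0)
cork
[270 235  15   2  20] [277.35 235.25] ((277.0, 235.5), (1.0, 14.0), 90.0)
[275 239   9  20 130] [279.1  248.52] ((279.1485595703125, 248.51486206054688), (6.5672454833984375, 19.502729415893555), 5.710592269897461)
[270 261  15   4  48] [276.62 262.88] ((277.0, 262.5), (3.0, 14.0), 90.0)
[352 240  18   5  66] [361.26 241.42] ((360.5, 242.0), (4.0, 17.0), 90.0)
[358 245   7  21 131] [360.99 255.42] ((361.0, 255.0), (20.0, 6.0), 90.0)
[352 268  16   2  19] [358.47 268.84] ((359.5, 268.5), (15.0, 1.0), 0.0)
stand
[ 236  235  168   37 3670] [318.99 252.58] ((319.8426513671875, 251.98655700683594), (167.58563232421875, 25.419742584228516), 4.879273891448975)
dark casting+block
[230 174  24  22 407] [241.19 184.84] ((241.5, 184.5), (23.0, 21.0), 0.0)
[368 178  11  16 157] [372.75 185.68] ((373.0, 185.5), (15.0, 10.0), 90.0)
beam bright
[ 251  178  118   16 1489] [308.07 185.93] ((309.5, 185.5), (15.0, 117.0), 90.0)
[377 179   4  16  29] [378.62 186.  ] ((378.6015625, 186.57867431640625), (2.279905319213867, 15.033126831054688), 4.085616588592529)
```

```bash
python3 - <<'E'
from h import *
T=lambda x,y:(215+x/4-.375,160+y/4-.375)
S=lambda x,y:(235+x/4-.375,170+y/4-.375)
P=lambda *a:pl(*a).round(4)
print('stand corks',P('top',279.15,248.5,.03),P('top',361,255.2,.03))
print('stand TL,TR,BR,BL z?')
for q in [(95,297),(752,350),(750,446),(88,392)]: print(P('top',*T(*q),.0),P('top',*T(*q),.048))
print('casting top z.075');
for q in [(62,55),(147,55),(147,140),(62,140)]: print(P('top',*T(*q),.075))
print('stud z.099',P('top',*T(97,86),.099))
print('block z.08')
for q in [(612,70),(656,70),(656,128),(612,128)]: print(P('top',*T(*q),.08))
print('bar end z.06',P('top',*T(662,75),.06),P('top',*T(662,132),.06), P('top',*T(150,70),.06),P('top',*T(150,133),.06))
print('slot',P('top',*T(157,99),.06),P('top',*T(567,103),.06))
print('grip top far corners z.173',P('top',*T(430,48),.173),P('top',*T(476,49),.173))
print('scene grip top corners', P('scene',*S(254,67),.173),P('scene',*S(295,69),.173),P('scene',*S(254,67),.0),)
print('cradle caps z.048',[P('top',*T(*q),.048) for q in [(207,54),(528,60),(207,149),(528,150)]])
t=cv2.imread('pics/top0.png')[:,:,::-1]; crop(t,310,165,350,205,14,'pics/grip0.png')
s=cv2.imread('pics/scene0.png')[:,:,::-1]; crop(s,285,175,335,230,10,'pics/grips0.png')
E
```

```text
stand corks [0.4596 0.1033 0.03  ] [ 0.447  -0.1264  0.03  ]
stand TL,TR,BR,BL z?
[0.5007 0.2248 0.    ] [0.4956 0.2163 0.048 ]
[ 0.4752 -0.2497  0.    ] [ 0.4711 -0.2401  0.048 ]
[ 0.4067 -0.2476  0.    ] [ 0.4053 -0.2381  0.048 ]
[0.4328 0.2256 0.    ] [0.4303 0.2171 0.048 ]
casting top z.075
[0.6606 0.2447 0.075 ]
[0.6624 0.1859 0.075 ]
[0.6022 0.1825 0.075 ]
[0.6005 0.2408 0.075 ]
stud z.099 [0.6338 0.2148 0.099 ]
block z.08
[ 0.6602 -0.1378  0.08  ]
[ 0.6611 -0.1684  0.08  ]
[ 0.6198 -0.1685  0.08  ]
[ 0.6189 -0.138   0.08  ]
bar end z.06 [ 0.6625 -0.1756  0.06  ] [ 0.6213 -0.1756  0.06  ] [0.6553 0.1855 0.06  ] [0.6102 0.183  0.06  ]
slot [0.6346 0.1794 0.06  ] [ 0.6402 -0.1085  0.06  ]
grip top far corners z.173 [ 0.6482 -0.0097  0.173 ] [ 0.6484 -0.0393  0.173 ]
scene grip top corners [ 0.6379 -0.0393  0.173 ] [ 0.6324 -0.0092  0.173 ] [ 0.37  -0.118  0.   ]
cradle caps z.048 [array([0.6711, 0.1475, 0.048 ]), array([ 0.6736, -0.0814,  0.048 ]), array([0.6022, 0.1441, 0.048 ]), array([ 0.6081, -0.0823,  0.048 ])]
```

View pics/grip0.png

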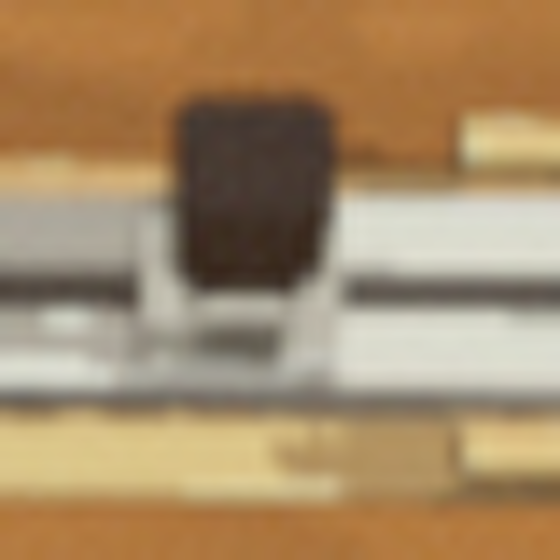

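View pics/grips0.png

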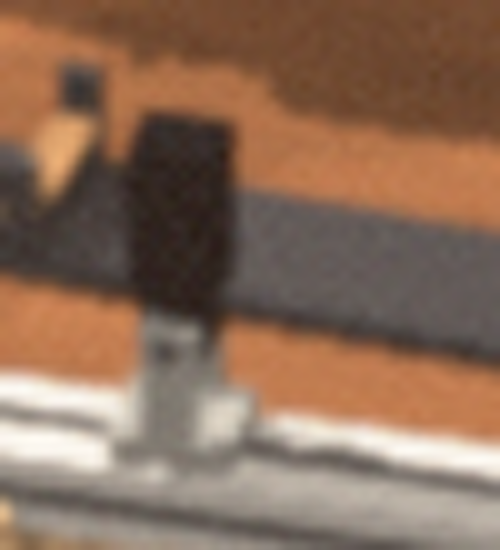

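Beam: centre about (0.637, 0.0345), +x pointing to world +y with yaw about 91.1°. The grip is at about (0.636, -0.0245), so the pin sits about 59 mm on the light side. Stand centre is (0.4535, -0.0117), yaw about 86.9°. Next I travel towards the grip at a safe height.

>>> move_arm:
  targets:
    - {"x": 26,"y": 37,"z": 4,"az": 0.126}
    - {"x": 26,"y": 37,"z": 4,"az": 0.126}
    - {"x": 26,"y": 37,"z": 4,"az": 0.126}
    - {"x": 26,"y": 37,"z": 4,"az": 0.126}
    - {"x": 26,"y": 37,"z": 4,"az": 0.126}
    - {"x": 26,"y": 37,"az": 0.126}
    - {"x": 26,"y": 37,"az": 0.126}
    - {"x": 26,"y": 37,"az": 0.126}

```text
validation failed for argument at $.ta...
```

>>> move_arm:
  targets:
    - {"x": 26,"y": 37,"az": 0.126}
    - {"x": 26,"y": 37,"az": 0.126}
    - {"x": 26,"y": 37}
    - {"x": 26,"y": 37}
    - {"x": 26,"y": 37}
    - {"x": 26,"y": 37}

```text
validation failed for argument at $.ta...
```

>>> move_arm:
  targets:
    - {"ax": 0,"ay": 0,"az": 0.126,"x": 26,"y": 37,"z": 4,"gripper": 100}

```text
clock: 0.2
tool_pos: [0.2314, -0.5807, 0.2334]
tcp_rot: [[0.901, 0.435, -0.005], [0.435, -0.901, -0.001], [-0.005, -0.002, -1.0]]
contact_force: [0.6, -0.7, 0.9]
gripper_width: 0.999
```

>>> move_arm:
  targets:
    - {"ax": 0,"ay": 0,"az": 0.126,"x": 26,"y": 37,"z": 4,"gripper": 100}
    - {"ax": 0,"ay": 0,"az": 0.126,"x": 26,"y": 37,"z": 4,"gripper": 100}
    - {"ax": 0,"ay": 0,"az": 0.126,"x": 26,"y": 37,"z": 4,"gripper": 100}
    - {"ax": 0,"ay": 0,"az": 0.126,"x": 26,"y": 37,"z": 0,"gripper": 100}
    - {"ax": 0,"ay": 0,"az": 0.126,"x": 26,"y": 37,"z": 0,"gripper": 100}
    - {"ax": 0,"ay": 0,"az": 0.126,"x": 26,"y": 37,"z": 0,"gripper": 100}
    - {"ax": 0,"ay": 0,"az": 0.126,"x": 26,"y": 37,"z": 0,"gripper": 100}
    - {"ax": 0,"ay": 0,"az": 0.126,"x": 26,"y": 37,"z": 0,"gripper": 100}

```text
clock: 1.0
tool_pos: [0.4426, -0.2726, 0.244]
tcp_rot: [[0.076, 0.997, -0.005], [0.997, -0.076, -0.006], [-0.006, -0.005, -1.0]]
contact_force: [0.1, -0.2, -0.1]
gripper_width: 0.997
```

>>> move_arm:
  targets:
    - {"ax": 0,"ay": 0,"az": 0.096,"x": 28,"y": 36,"z": 0,"gripper": 100}
    - {"ax": 0,"ay": 0,"az": 0,"x": 28,"y": 36,"z": 0,"gripper": 100}
    - {"ax": 0,"ay": 0,"az": 0,"x": 28,"y": 36,"z": 0,"gripper": 100}
    - {"ax": 0,"ay": 0,"az": 0,"x": 28,"y": 36,"z": 0,"gripper": 100}
    - {"ax": 0,"ay": 0,"az": 0,"x": 28,"y": 36,"z": 0,"gripper": 100}
    - {"ax": 0,"ay": 0,"az": 0,"x": 28,"y": 36,"z": 0,"gripper": 100}
    - {"ax": 0,"ay": 0,"az": 0,"x": 20,"y": 26,"z": 0,"gripper": 100}
    - {"ax": 0,"ay": 0,"az": 0,"x": 0,"y": 0,"z": 0,"gripper": 100}

```text
clock: 1.8
tool_pos: [0.6365, -0.0118, 0.2416]
tcp_rot: [[-0.036, 0.999, -0.008], [0.999, 0.036, -0.002], [-0.001, -0.008, -1.0]]
contact_force: [0.0, 0.0, -0.9]
gripper_width: 1.0
```

>>> move_arm:
  targets:
    - {"ax": 0.002,"ay": -0.008,"az": -0.017,"x": 0,"y": -13,"z": -5,"gripper": 100}
    - {"ax": 0,"ay": 0,"az": 0,"x": 0,"y": 0,"z": -25,"gripper": 100}
    - {"ax": 0,"ay": 0,"az": 0,"x": 0,"y": 0,"z": 0,"gripper": 100}

```text
clock: 2.1
tool_pos: [0.635, -0.0289, 0.2093]
tcp_rot: [[-0.015, 1.0, -0.001], [1.0, 0.015, -0.002], [-0.002, -0.001, -1.0]]
contact_force: [-0.2, -0.2, -0.8]
gripper_width: 0.997
```

```bash
python3 - <<'E'
from h import *
o=bot.get_obs();print(o['tool_pos'],o['tcp_rot'].round(3),o['joints'].round(2))
t=bot.grab_frame('top');s=bot.grab_frame('scene')
crop(t,265,140,405,240,5,'pics/a_t.png');crop(s,255,140,375,230,6,'pics/a_s.png')
E
```

```text
[ 0.63503582 -0.02892684  0.20925657] [[-0.015  1.    -0.001]
 [ 1.     0.015 -0.002]
 [-0.002 -0.001 -1.   ]] [ 0.29  0.58 -0.45  1.58  0.28  1.05 -0.23]
```

View pics/a_s.png

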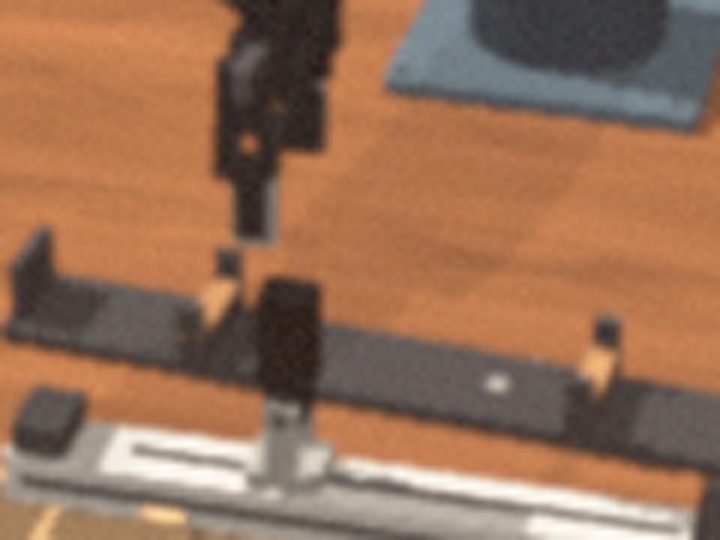

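View pics/a_t.png

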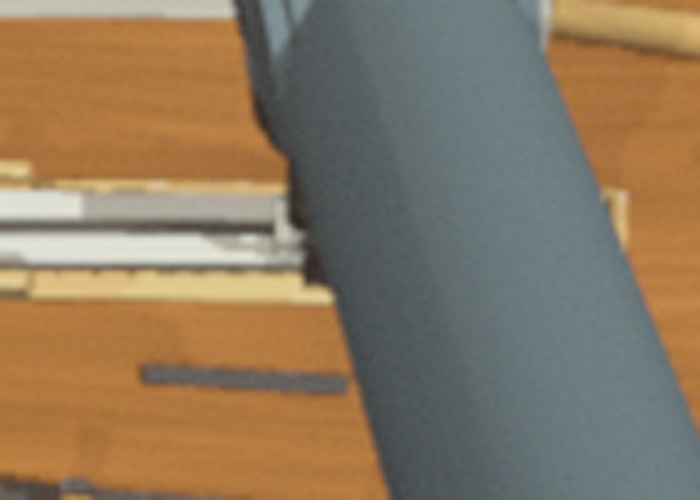

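The scene view shows the front finger tip at about (297,180) and the grip top at about (303,187). I'll check the y offset by projecting both points.

```bash
python3 - <<'E'
from h import *
print(proj('scene',[[.635+.05,-.0289,.209],[.635+.05,-.0289,.222]]), proj('scene',[[.648,-.0095,.173],[.648,-.0395,.173],[.648,-.0245,.118]]))
# grip edges in scene px at mid-height z=.14 front face
for x in (260,318): print(pl('scene',255+x/6-.4,140+300/6-.4,.165))
E
```

```text
[[296.93885923 184.54166411]
 [296.89747598 180.62372591]] [[306.90346068 189.55480361]
 [297.10265838 188.10774699]
 [302.04894138 204.30365791]]
[ 0.64309579 -0.0384304   0.165     ]
[ 0.63541136 -0.01075622  0.165     ]
```

>>> move_arm:
  targets:
    - {"ax": 0,"ay": 0,"az": 0.004,"x": 1,"y": 4.5,"z": -25,"gripper": 100}
    - {"ax": 0,"ay": 0,"az": 0,"x": 0,"y": 0,"z": -25,"gripper": 100}
    - {"ax": 0,"ay": 0,"az": 0,"x": 0,"y": 0,"z": -20,"gripper": 100}
    - {"ax": 0,"ay": 0,"az": 0,"x": 0,"y": 0,"z": -10,"gripper": 100}
    - {"ax": 0,"ay": 0,"az": 0,"x": 0,"y": 0,"z": 0,"gripper": 100}

```text
clock: 2.7
tool_pos: [0.6418, -0.0307, 0.1378]
tcp_rot: [[-0.01, 1.0, 0.016], [1.0, 0.01, -0.005], [-0.005, 0.016, -1.0]]
contact_force: [0.1, -0.9, -0.1]
gripper_width: 1.0
```

>>> move_arm:
  targets:
    - {"ax": 0.005,"ay": 0.016,"az": 0.009,"x": -5.5,"y": 6,"z": -6,"gripper": 100}
    - {"ax": 0,"ay": 0,"az": 0,"x": 0,"y": 0,"z": -5,"gripper": 100}
    - {"ax": 0,"ay": 0,"az": 0,"x": 0,"y": 0,"z": 0,"gripper": 100}

```text
clock: 3.0
tool_pos: [0.6377, -0.0249, 0.1293]
tcp_rot: [[-0.019, 1.0, 0.003], [1.0, 0.019, 0.001], [0.001, 0.003, -1.0]]
contact_force: [-1.6, -0.1, -0.4]
gripper_width: 0.998
```

>>> move_arm:
  targets:
    - {"ax": 0,"ay": 0,"az": 0,"x": -1.5,"y": 0.5,"z": -2,"gripper": 100}
    - {"ax": 0,"ay": 0,"az": 0,"x": 0,"y": 0,"z": 0,"gripper": 40}
    - {"ax": 0,"ay": 0,"az": 0,"x": 0,"y": 0,"z": 0,"gripper": 40}
    - {"ax": 0,"ay": 0,"az": 0,"x": 0,"y": 0,"z": 0,"gripper": 30}
    - {"ax": 0,"ay": 0,"az": 0,"x": 0,"y": 0,"z": 0,"gripper": 20}
    - {"ax": 0,"ay": 0,"az": 0,"x": 0,"y": 0,"z": 0,"gripper": 10}
    - {"ax": 0,"ay": 0,"az": 0,"x": 0,"y": 0,"z": 0,"gripper": 0}
    - {"ax": 0,"ay": 0,"az": 0,"x": 0,"y": 0,"z": 0,"gripper": 0}

```text
clock: 3.8
tool_pos: [0.6366, -0.0242, 0.1288]
tcp_rot: [[-0.019, 1.0, 0.005], [1.0, 0.019, 0.0], [0.0, 0.005, -1.0]]
contact_force: [0.1, -0.3, 0.3]
gripper_width: 0.273
```

```bash
python3 - <<'E'
from h import *
o=bot.get_obs();print(o['tool_pos'],o['contact_force'],o['ft_torque'],o['gripper_width'])
s=bot.grab_frame('scene')
crop(s,225,150,405,270,4,'pics/b_s.png')
E
```

```text
[ 0.63660177 -0.02416367  0.12883513] [ 0.05087369 -0.31885524  0.25686438] [ 0.03371766  0.10264477 -0.02029482] 0.27278328179448774
```

View pics/b_s.png

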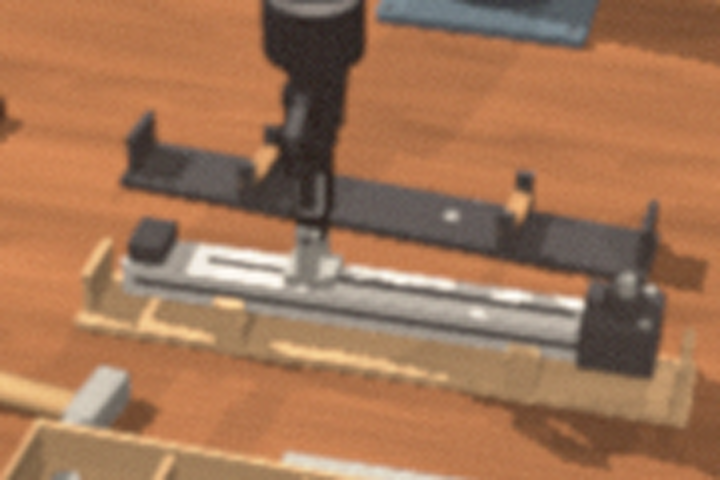

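>>> move_arm:
  targets:
    - {"ax": 0,"ay": 0,"az": 0,"x": 0,"y": 5,"z": 0,"gripper": 0}
    - {"ax": 0,"ay": 0,"az": 0,"x": 0,"y": 8,"z": 0,"gripper": 0}
    - {"ax": 0,"ay": 0,"az": 0,"x": 0,"y": 8,"z": 0,"gripper": 0}
    - {"ax": 0,"ay": 0,"az": 0,"x": 0,"y": 0,"z": 0,"gripper": 0}

```text
clock: 4.25
tool_pos: [0.6362, -0.0033, 0.1288]
tcp_rot: [[-0.018, 1.0, 0.004], [1.0, 0.018, -0.002], [-0.002, 0.004, -1.0]]
contact_force: [-1.1, 1.2, 1.0]
gripper_width: 0.275
```

>>> move_arm:
  targets:
    - {"ax": 0,"ay": 0,"az": 0,"x": 0,"y": 12,"z": 0,"gripper": 0}
    - {"ax": 0,"ay": 0,"az": 0,"x": -0.5,"y": 12,"z": 0,"gripper": 0}
    - {"ax": 0,"ay": 0,"az": 0,"x": 0,"y": 12,"z": 0,"gripper": 0}
    - {"ax": 0,"ay": 0,"az": 0,"x": -0.5,"y": 12,"z": 0,"gripper": 0}
    - {"ax": 0,"ay": 0,"az": 0,"x": 0,"y": 0,"z": 0,"gripper": 0}

```text
clock: 4.75
tool_pos: [0.635, 0.0503, 0.1288]
tcp_rot: [[-0.02, 1.0, 0.004], [1.0, 0.02, -0.002], [-0.002, 0.004, -1.0]]
contact_force: [-0.4, 1.4, 1.4]
gripper_width: 0.276
```

>>> move_arm:
  targets:
    - {"ax": 0,"ay": 0,"az": 0,"x": -0.5,"y": 12,"z": 0,"gripper": 0}
    - {"ax": 0,"ay": 0,"az": 0,"x": 0,"y": 12,"z": 0,"gripper": 0}
    - {"ax": 0,"ay": 0,"az": 0,"x": -0.5,"y": 12,"z": 0,"gripper": 0}
    - {"ax": 0,"ay": 0,"az": 0,"x": 0,"y": 6,"z": 0,"gripper": 0}
    - {"ax": 0,"ay": 0,"az": 0,"x": 0,"y": 0,"z": 0,"gripper": 0}
    - {"ax": 0,"ay": 0,"az": 0,"x": 0,"y": 0,"z": 0,"gripper": 0}

```text
clock: 5.35
tool_pos: [0.634, 0.0963, 0.1288]
tcp_rot: [[-0.02, 1.0, 0.004], [1.0, 0.02, -0.002], [-0.002, 0.004, -1.0]]
contact_force: [-0.4, -2.2, 2.1]
gripper_width: 0.271
```

```bash
python3 - <<'E'
from h import *
o=bot.get_obs();print(o['tool_pos'],o['contact_force'],o['ft_torque'],o['gripper_width'])
s=bot.grab_frame('scene'); cv2.imwrite('pics/c_sfull.png',s[:,:,::-1])
crop(s,225,150,405,270,4,'pics/c_s.png')
E
```

```text
[0.63401237 0.09631332 0.12878055] [-0.36531843 -2.24216105  2.06959778] [-0.52599901  0.11340156 -0.09554305] 0.2710925409385703
```

View pics/c_s.png

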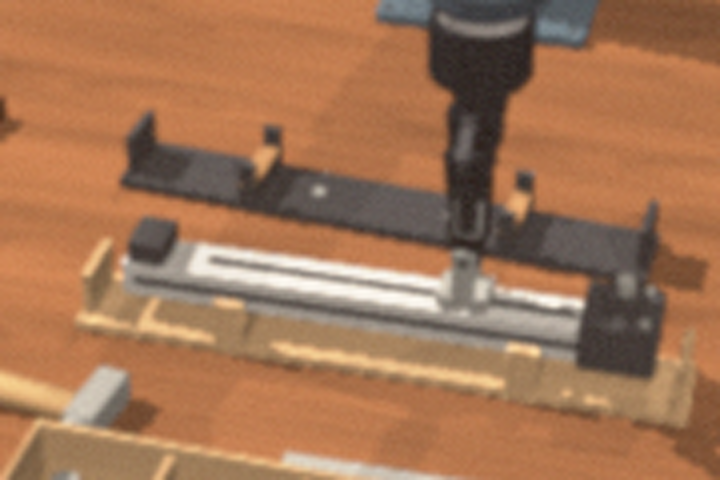

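The beam stayed put and the shoe slid to about s = +62 mm. Now a small test lift.

>>> move_arm:
  targets:
    - {"ax": 0,"ay": 0,"az": 0,"x": 0,"y": 0,"z": 1,"gripper": 0}
    - {"ax": 0,"ay": 0,"az": 0,"x": 0,"y": 0,"z": 1,"gripper": 0}
    - {"ax": 0,"ay": 0,"az": 0,"x": 0,"y": 0,"z": 1,"gripper": 0}
    - {"ax": 0,"ay": 0,"az": 0,"x": 0,"y": 0,"z": 1,"gripper": 0}
    - {"ax": 0,"ay": 0,"az": 0,"x": 0,"y": 0,"z": 1,"gripper": 0}
    - {"ax": 0,"ay": 0,"az": 0,"x": 0,"y": 0,"z": 0,"gripper": 0}
    - {"ax": 0,"ay": 0,"az": 0,"x": 0,"y": 0,"z": 0,"gripper": 0}

```text
clock: 6.1
tool_pos: [0.6316, 0.096, 0.1309]
tcp_rot: [[-0.019, 1.0, -0.001], [1.0, 0.019, -0.0], [-0.0, -0.001, -1.0]]
contact_force: [1.1, 0.0, -5.5]
gripper_width: 0.273
```

```bash
python3 - <<'E'
from h import *
o=bot.get_obs();print(o['tool_pos'],o['contact_force'],o['ft_torque'],o['gripper_width'])
s=bot.grab_frame('scene'); cv2.imwrite('pics/d_sfull.png',s[:,:,::-1])
crop(s,225,150,405,270,4,'pics/d_s.png')
print(bot.get_obs()['contact_force'])
E
```

```text
[0.63155389 0.09597501 0.13086814] [ 1.09434094  0.04136328 -5.48923898] [ 0.08035018 -0.13455903 -0.04364698] 0.2725858433270368
[ 0.12317354  0.96525486 -5.20327091]
```

View pics/d_s.png

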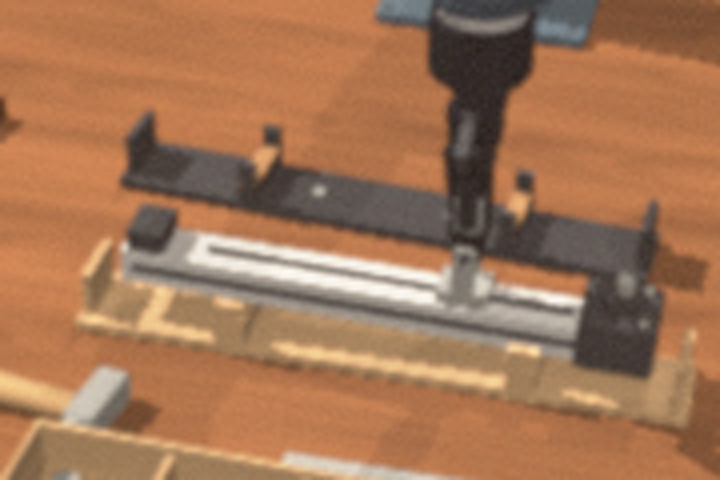

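The light end rose (block top moved from y=218 to 206 in the crop), so the heavy end still hangs low at s≈62 with about 5.3 N of lift. I'll lower and shift 13 mm towards the heavy end.

>>> move_arm:
  targets:
    - {"ax": 0,"ay": 0,"az": 0,"x": 0,"y": 0,"z": -1,"gripper": 0}
    - {"ax": 0,"ay": 0,"az": 0,"x": 1,"y": 0,"z": -1,"gripper": 0}
    - {"ax": 0,"ay": 0,"az": 0,"x": 1,"y": 0,"z": -1,"gripper": 0}
    - {"ax": 0,"ay": 0,"az": 0,"x": 0,"y": 0,"z": 0,"gripper": 0}

```text
clock: 6.55
tool_pos: [0.6329, 0.0948, 0.1291]
tcp_rot: [[-0.018, 1.0, -0.003], [1.0, 0.018, -0.003], [-0.003, -0.003, -1.0]]
contact_force: [-1.4, -1.2, -5.6]
gripper_width: 0.273
```

>>> move_arm:
  targets:
    - {"ax": 0,"ay": 0,"az": 0,"x": 0,"y": 0,"z": -1,"gripper": 0}
    - {"ax": 0,"ay": 0,"az": 0,"x": 0,"y": 0,"z": 0,"gripper": 0}

```text
clock: 6.75
tool_pos: [0.633, 0.0949, 0.129]
tcp_rot: [[-0.018, 1.0, -0.003], [1.0, 0.018, -0.003], [-0.003, -0.003, -1.0]]
contact_force: [-1.2, -0.8, -3.1]
gripper_width: 0.277
```

>>> move_arm:
  targets:
    - {"ax": 0,"ay": 0,"az": 0,"x": 0,"y": 0,"z": -1,"gripper": 0}
    - {"ax": 0,"ay": 0,"az": 0,"x": 0,"y": 0,"z": -0.5,"gripper": 0}

```text
clock: 6.95
tool_pos: [0.6331, 0.0949, 0.1289]
tcp_rot: [[-0.018, 1.0, -0.003], [1.0, 0.018, -0.004], [-0.004, -0.003, -1.0]]
contact_force: [-3.2, -1.3, 3.7]
gripper_width: 0.274
```

>>> move_arm:
  targets:
    - {"ax": 0,"ay": 0,"az": 0,"x": 0,"y": 5,"z": 0,"gripper": 0}
    - {"ax": 0,"ay": 0,"az": 0,"x": 0,"y": 5,"z": 0,"gripper": 0}
    - {"ax": 0,"ay": 0,"az": 0,"x": 0,"y": 4,"z": 0,"gripper": 0}
    - {"ax": 0,"ay": 0,"az": 0,"x": 0,"y": 0,"z": 0,"gripper": 0}
    - {"ax": 0,"ay": 0,"az": 0,"x": 0,"y": 0,"z": 0,"gripper": 0}

```text
clock: 7.45
tool_pos: [0.6328, 0.1096, 0.1289]
tcp_rot: [[-0.019, 1.0, -0.003], [1.0, 0.019, -0.005], [-0.005, -0.004, -1.0]]
contact_force: [-2.0, -2.7, 2.1]
gripper_width: 0.272
```

```bash
python3 - <<'E'
from h import *
o=bot.get_obs();print(o['tool_pos'],o['contact_force'],o['ft_torque'],o['gripper_width'])
s=bot.grab_frame('scene'); cv2.imwrite('pics/e_sfull.png',s[:,:,::-1])
crop(s,225,150,405,270,4,'pics/e_s.png')
E
```

```text
[0.63283202 0.10963546 0.12894818] [-1.97503031 -2.65112221  2.13000157] [-0.50787707  0.80471249  0.05403913] 0.2717561550842764
```

View pics/e_s.png

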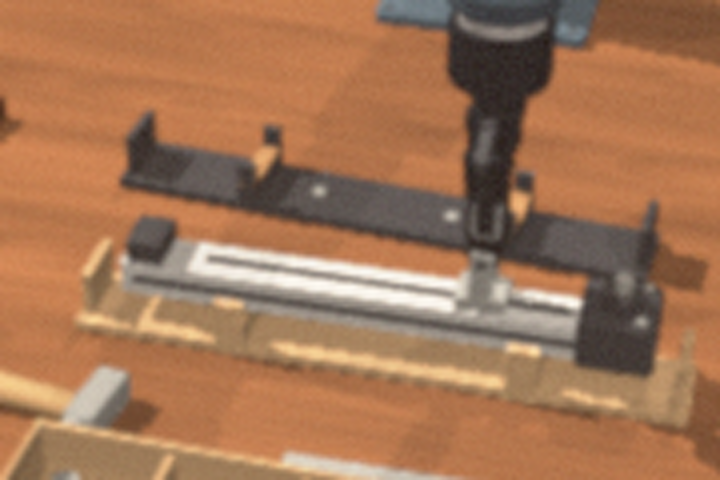

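```bash
cat > tilt.py <<'E'
from h import *
import sys
ref=cv2.cvtColor(cv2.imread('pics/c_sfull.png'),cv2.COLOR_BGR2GRAY)
def shift(im,box,m=14):
    x0,y0,x1,y1=box; T=ref[y0:y1,x0:x1]; S=im[y0-m:y1+m,x0-m:x1+m]
    k=4;T=cv2.resize(T,None,fx=k,fy=k,interpolation=cv2.INTER_CUBIC);S=cv2.resize(S,None,fx=k,fy=k,interpolation=cv2.INTER_CUBIC)
    r=cv2.matchTemplate(S,T,cv2.TM_CCOEFF_NORMED);_,v,_,l=cv2.minMaxLoc(r);return l[0]/k-m,l[1]/k-m,round(v,2)
def meas(f):
    im=cv2.cvtColor(cv2.imread(f),cv2.COLOR_BGR2GRAY)
    L=shift(im,(256,203,270,224)); H=shift(im,(369,219,391,244))
    a=proj('scene',[[.64,-.155,.06],[.64,-.155,.07],[.634,.2145,.06],[.634,.2145,.07]])
    ppmL=(a[1]-a[0])[1]/10;ppmH=(a[3]-a[2])[1]/10
    hl=L[1]/ppmL;hh=H[1]/ppmH
    print(f,'L',L,'H',H,'rise light %.1f heavy %.1f mm, tilt heavy-down %.2f deg'%(hl,hh,np.degrees((hl-hh)/370)))
for f in sys.argv[1:]: meas(f)
E
python3 tilt.py pics/c_sfull.png pics/d_sfull.png pics/e_sfull.png
```

```text
pics/c_sfull.png L (0.0, 0.0, 1.0) H (0.0, 0.0, 1.0) rise light -0.0 heavy -0.0 mm, tilt heavy-down 0.00 deg
pics/d_sfull.png L (-0.25, -3.0, 0.98) H (-0.25, -0.25, 0.97) rise light 11.5 heavy 0.9 mm, tilt heavy-down 1.63 deg
pics/e_sfull.png L (-0.5, -0.25, 0.99) H (-0.5, -0.25, 0.96) rise light 1.0 heavy 0.9 mm, tilt heavy-down 0.00 deg
```

>>> move_arm:
  targets:
    - {"ax": -0.005,"ay": -0.003,"az": 0,"x": 0,"y": 0,"z": 1,"gripper": 0}
    - {"ax": 0,"ay": 0,"az": 0,"x": 0,"y": 0,"z": 1,"gripper": 0}
    - {"ax": 0,"ay": 0,"az": 0,"x": 0,"y": 0,"z": 1,"gripper": 0}
    - {"ax": 0,"ay": 0,"az": 0,"x": 0,"y": 0,"z": 1.5,"gripper": 0}
    - {"ax": 0,"ay": 0,"az": 0,"x": 0,"y": 0,"z": 1.5,"gripper": 0}
    - {"ax": 0,"ay": 0,"az": 0,"x": 0,"y": 0,"z": 0,"gripper": 0}
    - {"ax": 0,"ay": 0,"az": 0,"x": 0,"y": 0,"z": 0,"gripper": 0}

```text
clock: 8.2
tool_pos: [0.6326, 0.1103, 0.1323]
tcp_rot: [[-0.018, 1.0, -0.001], [1.0, 0.018, -0.008], [-0.008, -0.001, -1.0]]
contact_force: [0.4, -0.9, -7.2]
gripper_width: 0.272
```

```bash
python3 - <<'E'
from h import *
o=bot.get_obs();print(o['tool_pos'],o['contact_force'],o['ft_torque'],o['gripper_width'])
s=bot.grab_frame('scene'); cv2.imwrite('pics/f_sfull.png',s[:,:,::-1])
crop(s,225,150,405,270,4,'pics/f_s.png')
print(bot.get_obs()['contact_force'])
E
python3 tilt.py pics/f_sfull.png
```

```text
[0.63255665 0.11027746 0.13231423] [ 0.40784287 -0.92830638 -7.1777059 ] [-0.02337988  0.04004042  0.03337132] 0.2722796701034283
[ 0.12906997 -0.79344174 -6.56121047]
pics/f_sfull.png L (-0.5, -2.0, 0.99) H (-0.5, -0.75, 0.96) rise light 7.6 heavy 2.8 mm, tilt heavy-down 0.75 deg
```

View pics/f_s.png

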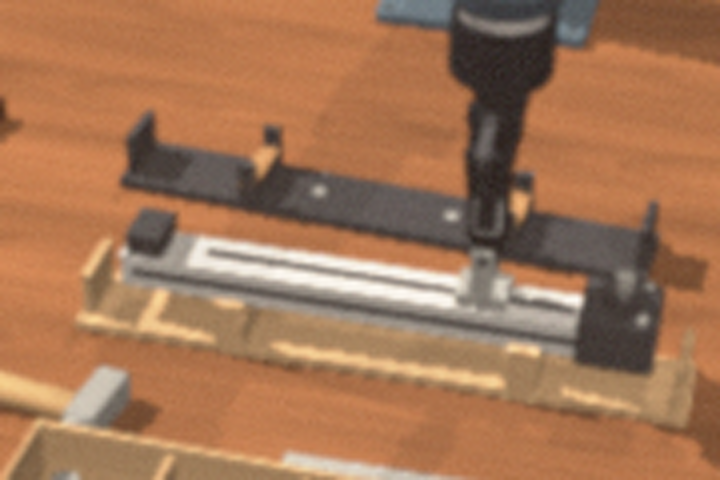

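Light end +7.6 mm, heavy end +2.8 mm, so the tilt is only about 0.75° and it looks nearly free. A few more mm will confirm.

>>> move_arm:
  targets:
    - {"ax": 0,"ay": 0,"az": 0,"x": 0,"y": 0,"z": 2,"gripper": 0}
    - {"ax": 0,"ay": 0,"az": 0,"x": 0,"y": 0,"z": 2,"gripper": 0}
    - {"ax": 0,"ay": 0,"az": 0,"x": 0,"y": 0,"z": 2,"gripper": 0}
    - {"ax": 0,"ay": 0,"az": 0,"x": 0,"y": 0,"z": 2,"gripper": 0}
    - {"ax": 0,"ay": 0,"az": 0,"x": 0,"y": 0,"z": 0,"gripper": 0}
    - {"ax": 0,"ay": 0,"az": 0,"x": 0,"y": 0,"z": 0,"gripper": 0}

```text
clock: 8.85
tool_pos: [0.6327, 0.1103, 0.1413]
tcp_rot: [[-0.018, 1.0, -0.0], [1.0, 0.018, -0.008], [-0.008, -0.0, -1.0]]
contact_force: [-0.6, -0.4, -6.9]
gripper_width: 0.273
```

```bash
python3 - <<'E'
from h import *
o=bot.get_obs();print(o['tool_pos'],o['contact_force'],o['ft_torque'],o['gripper_width'])
s=bot.grab_frame('scene'); cv2.imwrite('pics/g_sfull.png',s[:,:,::-1])
crop(s,225,150,405,270,4,'pics/g_s.png')
E
python3 tilt.py pics/g_sfull.png
```

```text
[0.63273735 0.11030244 0.14132167] [-0.56492836 -0.37615508 -6.85174539] [ 0.08304083 -0.05454832  0.00326051] 0.2726389299553042
pics/g_sfull.png L (-0.75, -4.25, 0.93) H (0.0, -3.25, 0.9) rise light 16.3 heavy 12.2 mm, tilt heavy-down 0.63 deg
```

View pics/g_s.png

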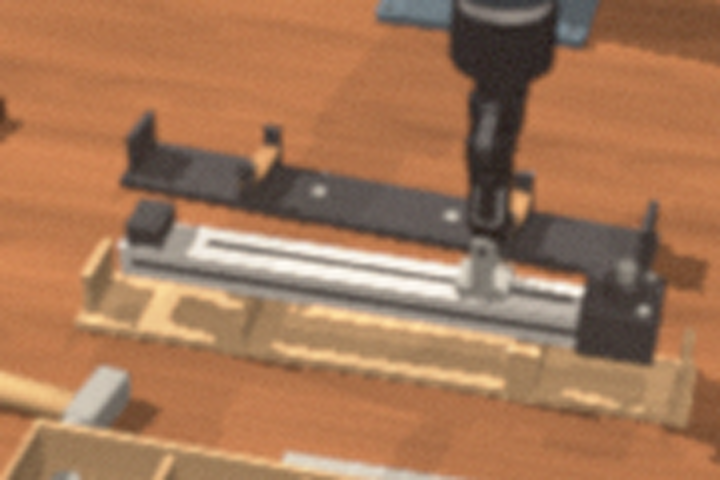

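The beam hangs free and level (about 0.6° heavy-down, 6.9 N total). I'll raise it clear with gentle ramps.

>>> move_arm:
  targets:
    - {"ax": 0,"ay": 0,"az": 0,"x": 0,"y": 0,"z": 3,"gripper": 0}
    - {"ax": 0,"ay": 0,"az": 0,"x": 0,"y": 0,"z": 6,"gripper": 0}
    - {"ax": 0,"ay": 0,"az": 0,"x": 0,"y": 0,"z": 8,"gripper": 0}
    - {"ax": 0,"ay": 0,"az": 0,"x": 0,"y": 0,"z": 8,"gripper": 0}
    - {"ax": 0,"ay": 0,"az": 0,"x": 0,"y": 0,"z": 8,"gripper": 0}
    - {"ax": 0,"ay": 0,"az": 0,"x": 0,"y": 0,"z": 8,"gripper": 0}
    - {"ax": 0,"ay": 0,"az": 0,"x": 0,"y": 0,"z": 4,"gripper": 0}
    - {"ax": 0,"ay": 0,"az": 0,"x": 0,"y": 0,"z": 0,"gripper": 0}

```text
clock: 9.7
tool_pos: [0.6332, 0.1106, 0.1915]
tcp_rot: [[-0.019, 1.0, 0.001], [1.0, 0.019, -0.007], [-0.007, 0.001, -1.0]]
contact_force: [0.9, -0.4, -7.1]
gripper_width: 0.272
```

```bash
python3 - <<'E'
from h import *
o=bot.get_obs();print(o['tool_pos'],o['contact_force'],o['ft_torque'],o['gripper_width'])
s=bot.grab_frame('scene'); t=bot.grab_frame('top')
crop(s,225,130,405,270,4,'pics/h_s.png'); crop(t,205,140,405,280,4,'pics/h_t.png')
E
```

```text
[0.63315745 0.11055445 0.19154465] [ 0.90334724 -0.36365282 -7.09924238] [ 0.02470396 -0.05239932 -0.02591967] 0.27235045619546683
```

View pics/h_s.png

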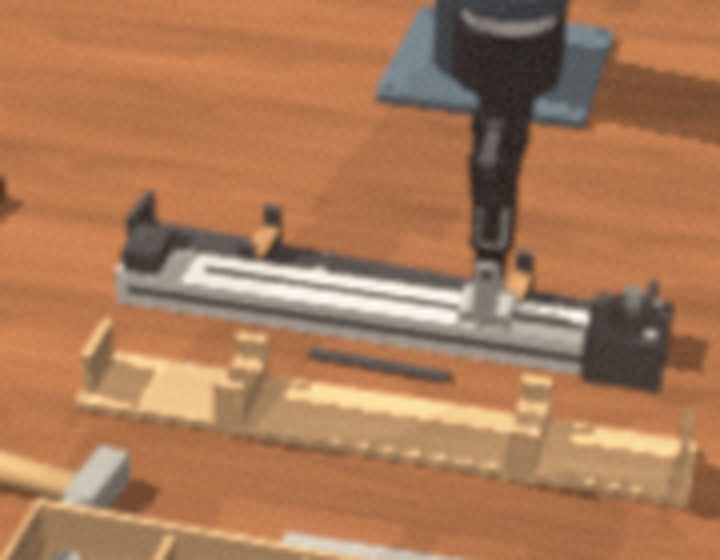

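View pics/h_t.png

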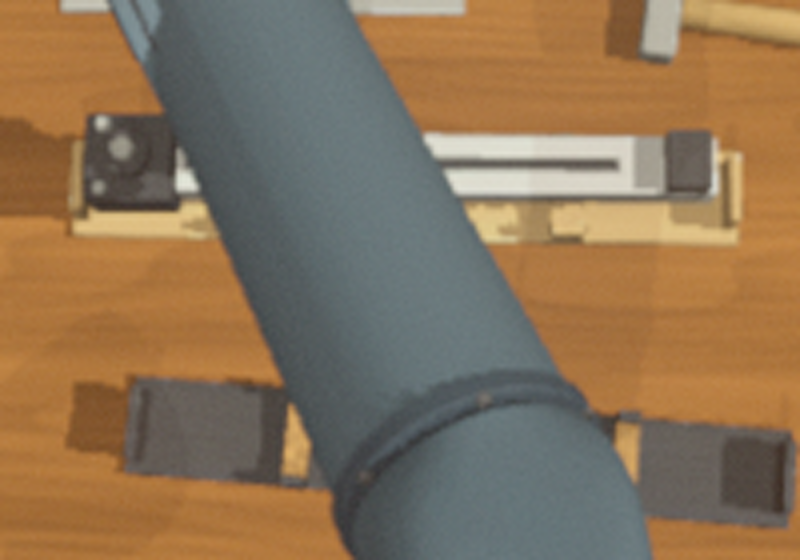

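The beam hangs level and clear of the cradle. I'll measure the beam centre relative to the tool, from the casting at crop (88..178, 115..) and the bar end at (717, 135..197).

```bash
python3 - <<'E'
from h import *
T=lambda x,y:(205+x/4-.375,140+y/4-.375)
P=lambda *a:pl(*a).round(4)
for q in [(88,115),(178,115),(177,205),(88,205)]: print('cast',P('top',*T(*q),.1375))
print('end',P('top',*T(717,135),.1225),P('top',*T(717,197),.1225))
print('block',P('top',*T(668,130),.1425),P('top',*T(712,130),.1425))
print('slot end',P('top',*T(618,164),.1225),P('top',*T(440,160),.1225)); print('stud',P('top',*T(122,149),.0925+.069))
for q in [(275,222),]: pass
print('cork', P('top',*T(297,443),.03),P('top',*T(626,452),.03))
E
```

```text
cast [0.6585 0.242  0.1375]
cast [0.6603 0.1829 0.1375]
cast [0.5996 0.1801 0.1375]
cast [0.5979 0.238  0.1375]
end [ 0.6613 -0.1765  0.1225] [ 0.6187 -0.1764  0.1225]
block [ 0.6586 -0.1409  0.1425] [ 0.6595 -0.17    0.1425]
slot end [ 0.6393 -0.11    0.1225] [0.6385 0.0092 0.1225]
stud [0.6304 0.2137 0.1615]
cork [0.4544 0.1038 0.03  ] [ 0.4541 -0.1267  0.03  ]
```

>>> move_arm:
  targets:
    - {"ax": 0,"ay": 0,"az": -0.003,"x": -5,"y": -1,"z": 0,"gripper": 0}
    - {"ax": 0,"ay": 0,"az": -0.005,"x": -10,"y": -2,"z": 0,"gripper": 0}
    - {"ax": 0,"ay": 0,"az": -0.006,"x": -14,"y": -3,"z": 0,"gripper": 0}
    - {"ax": 0,"ay": 0,"az": -0.006,"x": -14,"y": -4,"z": 0,"gripper": 0}
    - {"ax": 0,"ay": 0,"az": -0.006,"x": -14,"y": -4,"z": 0,"gripper": 0}
    - {"ax": 0,"ay": 0,"az": -0.006,"x": -14,"y": -4,"z": 0,"gripper": 0}
    - {"ax": 0,"ay": 0,"az": -0.006,"x": -14,"y": -4,"z": 0,"gripper": 0}
    - {"ax": 0,"ay": 0,"az": -0.006,"x": -14,"y": -4,"z": 0,"gripper": 0}

```text
clock: 10.6
tool_pos: [0.5238, 0.0827, 0.1876]
tcp_rot: [[0.028, 1.0, -0.007], [1.0, -0.028, -0.009], [-0.009, -0.006, -1.0]]
contact_force: [0.2, 0.4, -6.6]
gripper_width: 0.274
```

>>> move_arm:
  targets:
    - {"ax": 0.003,"ay": -0.002,"az": -0.005,"x": -14,"y": -4,"z": 1,"gripper": 0}
    - {"ax": 0.003,"ay": -0.003,"az": -0.005,"x": -14,"y": -4,"z": 1,"gripper": 0}
    - {"ax": 0.003,"ay": -0.002,"az": -0.005,"x": -13,"y": -3,"z": 0,"gripper": 0}
    - {"ax": 0,"ay": 0,"az": -0.005,"x": -10,"y": -2,"z": 0,"gripper": 0}
    - {"ax": 0,"ay": 0,"az": -0.003,"x": -6,"y": -1,"z": 0,"gripper": 0}
    - {"ax": 0,"ay": 0,"az": 0,"x": -3,"y": -1,"z": 0,"gripper": 0}
    - {"ax": 0,"ay": 0,"az": 0,"x": 0,"y": 0,"z": 0,"gripper": 0}

```text
clock: 11.3
tool_pos: [0.4539, 0.0653, 0.1889]
tcp_rot: [[0.053, 0.999, -0.004], [0.999, -0.053, -0.003], [-0.003, -0.003, -1.0]]
contact_force: [0.2, 0.7, -6.4]
gripper_width: 0.272
```

>>> move_arm:
  targets:
    - {"ax": 0.002,"ay": -0.003,"az": -0.001,"x": 4,"y": 0.5,"z": 0,"gripper": 0}
    - {"ax": 0,"ay": 0,"az": 0,"x": 0,"y": 0,"z": -3,"gripper": 0}
    - {"ax": 0,"ay": 0,"az": 0,"x": 0,"y": 0,"z": -6,"gripper": 0}
    - {"ax": 0,"ay": 0,"az": 0,"x": 0,"y": 0,"z": -6,"gripper": 0}
    - {"ax": 0,"ay": 0,"az": 0,"x": 0,"y": 0,"z": -3,"gripper": 0}
    - {"ax": 0,"ay": 0,"az": 0,"x": 0,"y": 0,"z": 0,"gripper": 0}

```text
clock: 11.9
tool_pos: [0.4602, 0.0667, 0.169]
tcp_rot: [[0.054, 0.999, 0.001], [0.999, -0.054, 0.001], [0.001, 0.001, -1.0]]
contact_force: [0.2, -0.2, -6.6]
gripper_width: 0.273
```

```bash
python3 - <<'E'
from h import *
o=bot.get_obs();print(o['tool_pos'],o['tcp_rot'].round(3),o['contact_force'],o['gripper_width'])
s=bot.grab_frame('scene'); t=bot.grab_frame('top')
crop(s,235,130,415,270,4,'pics/i_s.png'); crop(t,215,160,415,290,4,'pics/i_t.png')
E
```

```text
[0.46015802 0.06665618 0.16904941] [[ 0.054  0.999  0.001]
 [ 0.999 -0.054  0.001]
 [ 0.001  0.001 -1.   ]] [ 0.20432998 -0.2364735  -6.60222302] 0.2726427813616022
```

View pics/i_s.png

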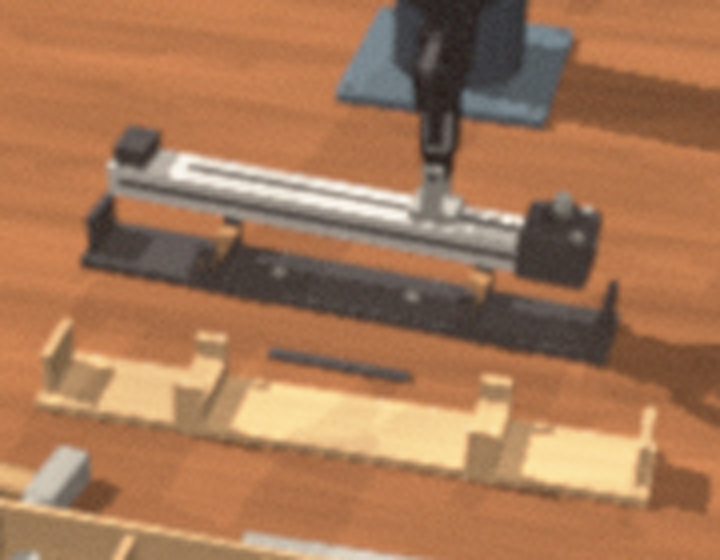

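View pics/i_t.png

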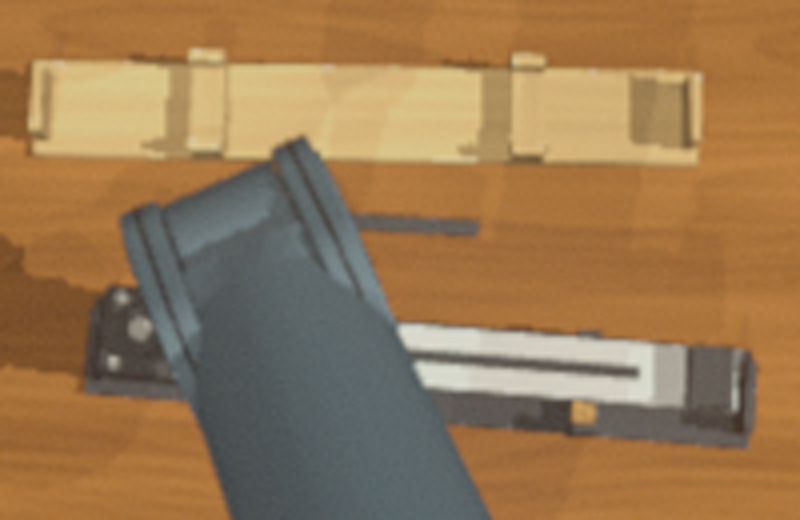

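```bash
python3 - <<'E'
from h import *
T=lambda x,y:(215+x/4-.375,160+y/4-.375)
P=lambda *a:pl(*a).round(4)
d=np.array([.0545,.9985]);n=np.array([.9985,-.0545]);C=np.array([.4535,-.0117])
for nm,q,z in [('slot end -144',(638,372),.10),('stud +180',(138,329),.139),('cast TL',(105,290),.115),('block TL',(690,346),.12),('block TR',(735,349),.12),('slot mid',(500,363),.10)]:
    p=pl('top',*T(*q),z)[:2]-C; print(nm,'along %.1f across %.1f mm'%(1e3*p@d,1e3*p@n))
E
```

```text
slot end -144 along -142.1 across 4.4 mm
stud +180 along 183.8 across 2.8 mm
cast TL along 211.8 across 28.4 mm
block TL along -172.5 across 22.4 mm
block TR along -202.0 across 22.9 mm
slot mid along -50.5 across 2.9 mm
```

>>> move_arm:
  targets:
    - {"ax": 0,"ay": 0,"az": 0,"x": -3,"y": -2,"z": 0,"gripper": 0}
    - {"ax": 0,"ay": 0,"az": 0,"x": 0,"y": 0,"z": -4,"gripper": 0}
    - {"ax": 0,"ay": 0,"az": 0,"x": 0,"y": 0,"z": -4,"gripper": 0}
    - {"ax": 0,"ay": 0,"az": 0,"x": 0,"y": 0,"z": -4,"gripper": 0}
    - {"ax": 0,"ay": 0,"az": 0,"x": 0,"y": 0,"z": -2,"gripper": 0}
    - {"ax": 0,"ay": 0,"az": 0,"x": 0,"y": 0,"z": 0,"gripper": 0}

```text
clock: 12.6
tool_pos: [0.4574, 0.0644, 0.1547]
tcp_rot: [[0.055, 0.999, 0.003], [0.999, -0.055, 0.001], [0.001, 0.003, -1.0]]
contact_force: [0.4, -0.1, -7.3]
gripper_width: 0.273
```

Lateral position is good. I'm continuing down to near contact, which is at z ≈ 0.129.

>>> move_arm:
  targets:
    - {"ax": 0,"ay": 0,"az": 0,"x": 0,"y": 0,"z": -4,"gripper": 0}
    - {"ax": 0,"ay": 0,"az": 0,"x": 0,"y": 0,"z": -5,"gripper": 0}
    - {"ax": 0,"ay": 0,"az": 0,"x": 0,"y": 0,"z": -5,"gripper": 0}
    - {"ax": 0,"ay": 0,"az": 0,"x": 0,"y": 0,"z": -4,"gripper": 0}
    - {"ax": 0,"ay": 0,"az": 0,"x": 0,"y": 0,"z": -2,"gripper": 0}
    - {"ax": 0,"ay": 0,"az": 0,"x": 0,"y": 0,"z": 0,"gripper": 0}

```text
clock: 13.2
tool_pos: [0.4575, 0.0645, 0.1328]
tcp_rot: [[0.055, 0.999, 0.003], [0.999, -0.055, 0.001], [0.001, 0.002, -1.0]]
contact_force: [0.6, 0.6, -7.0]
gripper_width: 0.273
```

```bash
python3 - <<'E'
from h import *
o=bot.get_obs();print(o['tool_pos'],o['tcp_rot'].round(3),o['contact_force'],o['gripper_width'])
s=bot.grab_frame('scene'); crop(s,235,130,415,270,4,'pics/j_s.png')
E
```

```text
[0.4575356  0.06449707 0.13278022] [[ 0.055  0.999  0.003]
 [ 0.999 -0.055  0.001]
 [ 0.001  0.002 -1.   ]] [ 0.59885511  0.56313405 -6.97309521] 0.27334455870266344
```

View pics/j_s.png

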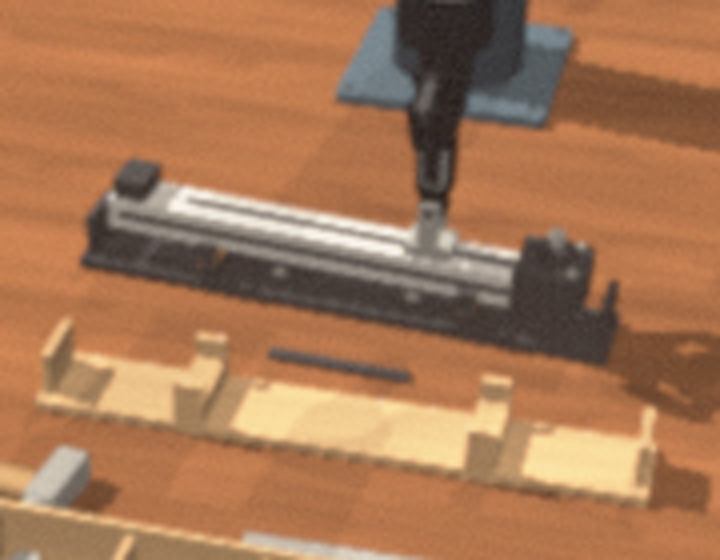

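The beam is inside the stand and between the stops, still hanging. Now the final slow lowering.

>>> move_arm:
  targets:
    - {"ax": 0,"ay": 0,"az": 0,"x": 0,"y": 0,"z": -1,"gripper": 0}
    - {"ax": 0,"ay": 0,"az": 0,"x": 0,"y": 0,"z": -1,"gripper": 0}
    - {"ax": 0,"ay": 0,"az": 0,"x": 0,"y": 0,"z": -1,"gripper": 0}
    - {"ax": 0,"ay": 0,"az": 0,"x": 0,"y": 0,"z": -0.5,"gripper": 0}

```text
clock: 13.65
tool_pos: [0.4582, 0.0645, 0.1297]
tcp_rot: [[0.055, 0.999, 0.004], [0.999, -0.055, 0.001], [0.001, 0.004, -1.0]]
contact_force: [0.4, -1.3, -5.0]
gripper_width: 0.276
```

>>> move_arm:
  targets:
    - {"ax": 0,"ay": 0,"az": 0,"x": 0,"y": 0,"z": -0.5,"gripper": 0}
    - {"ax": 0,"ay": 0,"az": 0,"x": 0,"y": 0,"z": -0.5,"gripper": 0}

```text
clock: 13.85
tool_pos: [0.4583, 0.0641, 0.1289]
tcp_rot: [[0.055, 0.998, 0.004], [0.998, -0.055, 0.0], [0.001, 0.004, -1.0]]
contact_force: [-1.0, -0.7, -4.6]
gripper_width: 0.274
```

>>> move_arm:
  targets:
    - {"ax": 0,"ay": 0,"az": 0,"x": 0,"y": 0,"z": -0.7,"gripper": 0}
    - {"ax": 0,"ay": 0,"az": 0,"x": 0,"y": 0,"z": -0.7,"gripper": 0}

```text
clock: 14.05
tool_pos: [0.4585, 0.0639, 0.1286]
tcp_rot: [[0.055, 0.998, 0.004], [0.998, -0.055, -0.001], [-0.0, 0.004, -1.0]]
contact_force: [-4.2, -0.9, 10.0]
gripper_width: 0.273
```

>>> move_arm:
  targets:
    - {"ax": 0,"ay": 0,"az": 0,"x": 0,"y": 0,"z": 0.2,"gripper": 0}
    - {"ax": 0,"ay": 0,"az": 0,"x": 0,"y": 0,"z": 0.1,"gripper": 0}

```text
clock: 14.25
tool_pos: [0.4587, 0.0643, 0.1291]
tcp_rot: [[0.055, 0.998, 0.005], [0.998, -0.055, -0.0], [0.0, 0.005, -1.0]]
contact_force: [0.8, -0.3, -8.3]
gripper_width: 0.274
```

```bash
python3 - <<'E'
from h import *
o=bot.get_obs();print(o['tool_pos'],o['contact_force'],o['gripper_width'])
s=bot.grab_frame('scene'); crop(s,235,130,415,270,4,'pics/k_s.png')
t=bot.grab_frame('top'); crop(t,215,160,415,290,4,'pics/k_t.png')
E
```

```text
[0.45871185 0.06429986 0.12910446] [ 0.76707931 -0.30409676 -8.25317049] 0.2735710972427839
```

View pics/k_s.png

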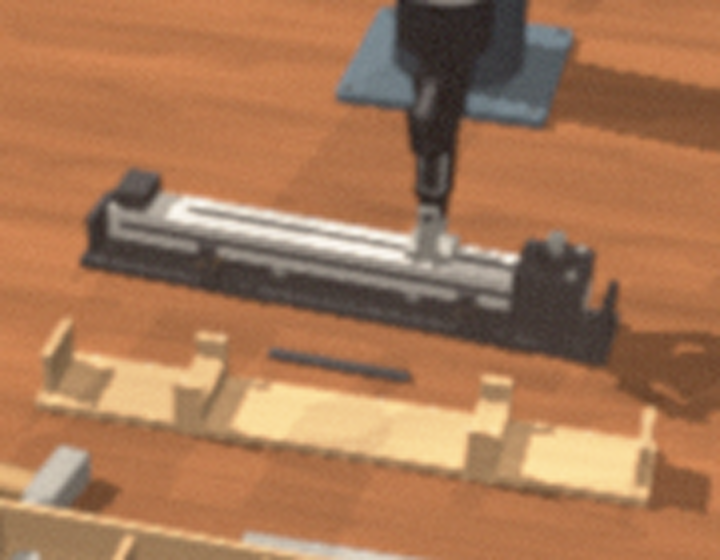

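View pics/k_t.png

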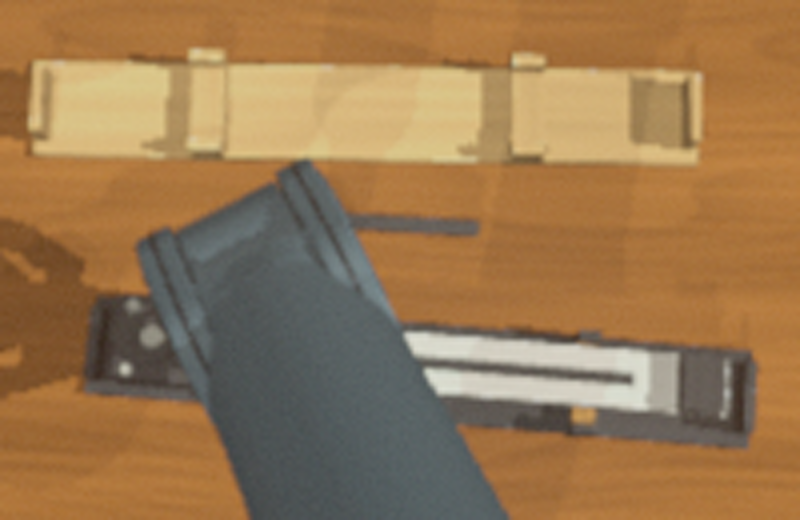

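```bash
python3 - <<'E'
from h import *
T=lambda x,y:(215+x/4-.375,160+y/4-.375)
d=np.array([.0545,.9985]);n=np.array([.9985,-.0545]);C=np.array([.4535,-.0117])
for nm,q,z in [('slot end -144',(632,379),.06),('slot mid',(500,370),.06),('stud +180',(151,335),.099),('bar far edge',(500,333),.06),('bar near edge',(500,402),.06)]:
    p=pl('top',*T(*q),z)[:2]-C; print(nm,'along %.1f across %.1f mm'%(1e3*p@d,1e3*p@n))
print(bot.get_obs()['contact_force'])
E
```

```text
slot end -144 along -143.5 across 2.4 mm
slot mid along -52.9 across 1.3 mm
stud +180 along 181.0 across 2.7 mm
bar far edge along -51.1 across 26.5 mm
bar near edge along -54.5 across -20.4 mm
[ 0.18907581 -0.33906363 -6.81279429]
```

>>> move_arm:
  targets:
    - {"ax": 0,"ay": 0,"az": 0,"x": 0,"y": 0,"z": -0.3,"gripper": 0}
    - {"ax": 0,"ay": 0,"az": 0,"x": 0,"y": 0,"z": 0,"gripper": 0}
    - {"ax": 0,"ay": 0,"az": 0,"x": 0,"y": 0,"z": 0,"gripper": 0}

```text
clock: 14.65
tool_pos: [0.4586, 0.0641, 0.1288]
tcp_rot: [[0.055, 0.998, 0.005], [0.998, -0.055, -0.001], [-0.0, 0.005, -1.0]]
contact_force: [-0.4, 0.6, -4.2]
gripper_width: 0.272
```

>>> move_arm:
  targets:
    - {"ax": 0,"ay": 0,"az": 0,"x": 0,"y": 0,"z": -0.3,"gripper": 0}
    - {"ax": 0,"ay": 0,"az": 0,"x": 0,"y": 0,"z": 0,"gripper": 0}

```text
clock: 14.85
tool_pos: [0.4587, 0.0641, 0.1288]
tcp_rot: [[0.055, 0.998, 0.005], [0.998, -0.055, -0.001], [-0.001, 0.005, -1.0]]
contact_force: [-1.7, -0.4, -3.0]
gripper_width: 0.273
```

>>> move_arm:
  targets:
    - {"ax": 0,"ay": 0,"az": 0,"x": 0,"y": 0,"z": -0.4,"gripper": 0}
    - {"ax": 0,"ay": 0,"az": 0,"x": 0,"y": 0,"z": 0,"gripper": 0}

```text
clock: 15.05
tool_pos: [0.4587, 0.0641, 0.1288]
tcp_rot: [[0.055, 0.998, 0.005], [0.998, -0.055, -0.001], [-0.001, 0.005, -1.0]]
contact_force: [-1.5, -0.8, -0.9]
gripper_width: 0.273
```

The load is fully on the saddles (about -1 N). Releasing now.

>>> move_arm:
  targets:
    - {"ax": 0,"ay": 0,"az": 0,"x": 0,"y": 0,"z": 0,"gripper": 35}
    - {"ax": 0,"ay": 0,"az": 0,"x": 0,"y": 0,"z": 0,"gripper": 50}
    - {"ax": 0,"ay": 0,"az": 0,"x": 0,"y": 0,"z": 0,"gripper": 80}
    - {"ax": 0,"ay": 0,"az": 0,"x": 0,"y": 0,"z": 0,"gripper": 100}
    - {"ax": 0,"ay": 0,"az": 0,"x": 0,"y": 0,"z": 0,"gripper": 100}
    - {"ax": 0,"ay": 0,"az": 0,"x": 0,"y": 0,"z": 0,"gripper": 100}

```text
clock: 15.65
tool_pos: [0.4616, 0.0653, 0.1297]
tcp_rot: [[0.055, 0.998, 0.011], [0.998, -0.055, 0.001], [0.002, 0.01, -1.0]]
contact_force: [-0.6, 0.1, -0.3]
gripper_width: 0.999
```

>>> move_arm:
  targets:
    - {"ax": 0,"ay": 0,"az": 0,"x": -2,"y": -1,"z": 10,"gripper": 100}
    - {"ax": 0,"ay": 0,"az": 0,"x": 0,"y": 0,"z": 15,"gripper": 100}
    - {"ax": 0,"ay": 0,"az": 0,"x": 0,"y": 0,"z": 20,"gripper": 100}
    - {"ax": 0,"ay": 0,"az": 0,"x": 0,"y": 0,"z": 30,"gripper": 100}
    - {"ax": 0,"ay": 0,"az": 0,"x": 0,"y": 0,"z": 30,"gripper": 100}
    - {"ax": 0,"ay": 0,"az": 0,"x": 0,"y": 0,"z": 30,"gripper": 100}
    - {"ax": 0,"ay": 0,"az": 0,"x": 0,"y": 0,"z": 0,"gripper": 100}

```text
clock: 16.35
tool_pos: [0.4571, 0.0645, 0.273]
tcp_rot: [[0.053, 0.999, 0.009], [0.999, -0.053, 0.002], [0.002, 0.009, -1.0]]
contact_force: [1.0, 0.5, -0.6]
gripper_width: 0.997
```

```bash
python3 - <<'E'
from h import *
o=bot.get_obs();print(o['tool_pos'],o['contact_force'],o['gripper_width'])
s=bot.grab_frame('scene'); crop(s,235,110,415,270,4,'pics/l_s.png')
t=bot.grab_frame('top'); crop(t,215,160,415,290,4,'pics/l_t.png')
E
```

```text
[0.4570636  0.06452323 0.27299133] [ 0.96262907  0.51115018 -0.55904931] 0.9973488043414966
```

View pics/l_s.png

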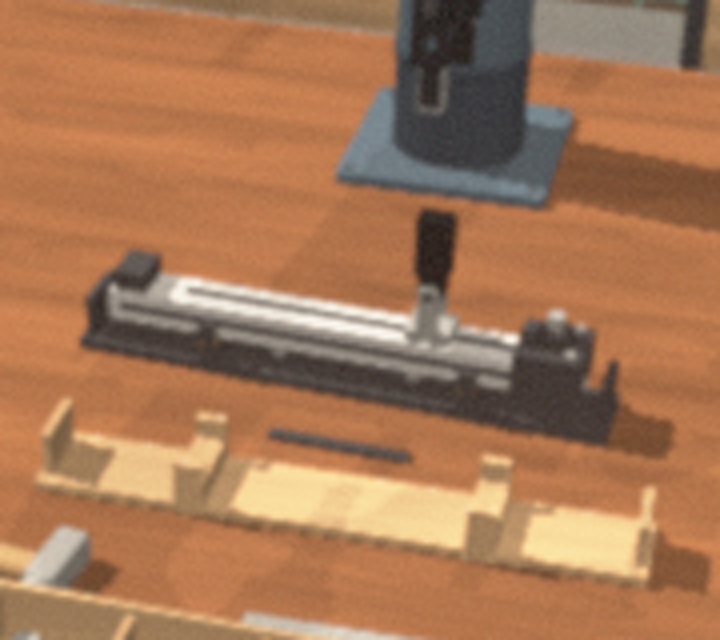

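View pics/l_t.png

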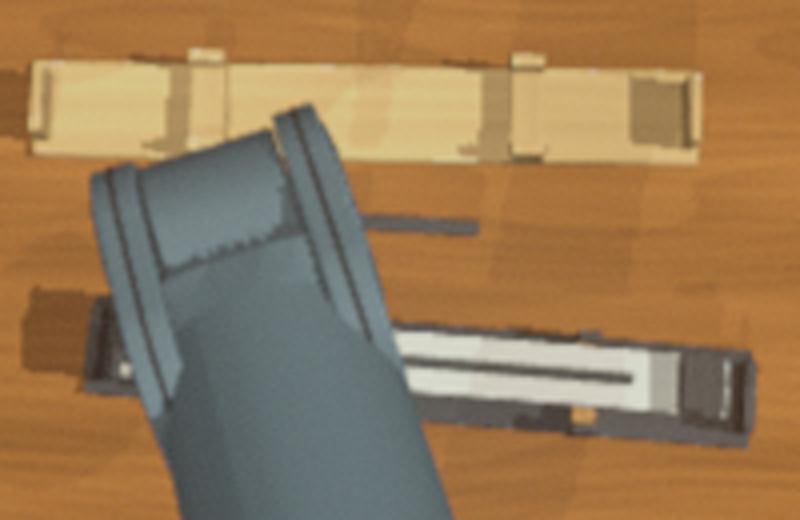

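The beam lies level in the stand between the end stops, with the casting at the +y end (crop (555,370)) as before. The grip stands upright at (435,245), clear of the gripper, and nothing else looks moved. Handing in.

```bash
python3 -c "
from workcell import bot
print(bot.finish_job(), bot.get_obs()['clock'])"
```

```text
the job is handed in; nothing more can be done
the job is handed in; nothing more can be done
```

The beam is in the steel stand, between its end stops, with the casting end pointing the same way as before. I handed the job in at about 16.5 s of the 72 s allowed; no verdict is reported.

- **Balancing:** I gripped the swivel grip and slid it to about +62 mm. A 2 mm test lift there showed the heavy end low. I set it down, slid the grip to about +77 mm and lifted again. The beam then hung free within about 0.7° of level, with the arm carrying about 6.9 N.
- **Placing:** I carried it over, turned it about 4° to match the stand and lowered it slowly. I opened the gripper only once the saddles carried nearly all the weight (about 1 N left on the arm), then backed off straight up.
- **Last checks:** Just before release, the top view put the beam within about 1 mm of the stand's centre lengthwise and 2–3 mm sideways. The last pictures show it seated, the grip upright and clear of the gripper, and the file and cradle where they were. I did not look at the rest of the bench again after the move.
- **What went less than cleanly:**
  - The beam slid about 1.5 mm in the cradle while I was setting the grip.
  - On set-down the arm briefly pressed on the beam with about 10 N, and I backed it off, which unseated it very slightly before I lowered it again.

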